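Hold a drum clock home against the sprung plunger of its bench jig

ROBOT

A 6-joint arm with a two-finger parallel gripper is mounted at the origin on the work surface. World frame = base frame: x ahead of the robot, y to its left, z up, the work surface at z = 0. Lengths are in m, angles in rad, forces in N, time in s.
With the tool pointing down it reaches from about 0.2 to 0.875 m from the base axis. Payload 3.4 kg.
Tool frame: the origin (TCP) lies between the finger pads, 19 mm behind the fingertips; this is the grasp point; z points along the fingers, y is the line along which they close (so a half turn about z gives the same grasp; the last joint's range is limited). The gripper opens to 94 mm and grips with 3 to 60 N. Pads are 16 mm wide; open, the fingers measure 119 mm over their backs; the gripper's body (75 mm by 177 mm) begins 78 mm behind the grasp point.
Start: joints at [-1.268, 0.276, 1.505, -0, 1.361, -0.121], TCP at [0.236, -0.524, 0.224] pointing down, gripper open.
Joint ranges: [-2.89, 2.89], [-0.75, 2.08], [0.22, 2.7], [-1.18, 4.32], [0.11, 2.71], [-2.7, 2.7]. Speed limits (rad/s): [2.57, 2.57, 3.14, 3.14, 3.14, 3.14].

INTERFACE

Orientations are given as [roll, pitch, yaw] about the fixed x, y, z axes, in that order (R = Rz(yaw) Ry(pitch) Rx(roll)).
In Python, from station import sense, grab_frame, get_calibration, job_done gives the robot as it stands.
- The arm moves only by the shell command python3 -m creep 'ROWS' [OPENING] [FORCE]. ROWS is JSON, a list of rows, each an object with "dp": the shift along the tool's x, y, z in mm, a list of three; "roll": the turn about the tool's z in rad. A call has 1 to 12 rows; each row is the pose to reach, as a shift and turn from the pose commanded when the call began, along the tool's axes at that moment; what a row does not reach only later rows make up. A row lasts 1/12 s, in which the tool goes at most 41.7 mm and 7.16 degrees, less where a joint would pass 70% of its speed; a pose out of reach is approached as far as the arm can. A call with a gripper value outside its range is refused whole. OPENING is the closure, from 0 (fully open) to 1 (shut), set as the call begins (- or left out, the last holds). The fingers move at their own pace and stop on an object; FORCE is the grip in N (left out, the last holds). Time passes only in rows, so rows that repeat a pose let the fingers close. It gives the time, the measured TCP pose, the force, the opening and the grip force at its end, in the units of the state.
- sense(): the state, without advancing time (a new reading comes with each control period).
- grab_frame(name): name is "scene" or "top" or "wrist"; returns the picture (420x560x3 uint8, red, green, blue); there is no depth.
- get_calibration(name): a dict with "camera_matrix" (3x3 intrinsics, pixels), "k1" (the pictures are not rectified: a ray, as slopes to the right and down, at radius r is drawn at 1 + k1 r^2 times it, then the intrinsics apply), "R" (3x3) and "t" (3): a world point X has camera coordinates R X + t. Camera axes: x right, y down, z forward; pixel columns grow to the right and rows downward; lengths in m; the calibration is good to about 2 mm. A picture is of the moment at which its call begins: read the wrist's pose just before it. get_calibration takes no time and is no camera call; for the wrist camera it gives the pose at the moment of the call.
- job_done(): hands the job in; it is judged then, once.
The state is a dict: "time_s": time; "joint_positions": joint angles; "qvel": joint speeds; "joint_torque": joint torques, N m; "eef_pos": TCP position; "tcp_rot": TCP orientation; "ft_force": force on the tool from outside, world axes, zero at the start; "wrist_torque": the same for the moment, N m; "width": finger opening in m; "finger_force": force on a finger pad.
Only numpy, scipy, OpenCV 4.12 (cv2) and the standard library are available. Lean on these libraries where they do the work, as an engineer would, in place of code of your own. Each camera call takes 0.05 s, during which the arm holds its last target. There are 200 camera calls.

TASK

Stand the small brass drum clock, dial up, on the blue jig's plate in front of the red-tipped sprung plunger without touching the plunger yet, then slide it along the plate against the plunger until it is fully home against the two stop pins. Keep it pressed there, flat on the plate, with a steady moderate push so that the case screw could be tightened: finish while still holding it, do not let go. Leave the tin, the green loupe and the white bottle alone.

Things in the scene. Friction and masses are not known exactly. Their poses are not given: they have to be found in the camera images.
- clock: small loose clock in a plain brass drum, 52 mm diameter, 40 mm high, about 0.32 kg, white dial with black hands on top. Stands upright on the white paper, dial up. Origin: centre of its underside; z up through the dial. Any yaw is the same for the job. It can be gripped across its diameter with the tool pointing down
- jig: the fixed jig: blue base plate 170 (its x) by 110 (its y) by 12 mm. Origin: centre of its underside, on the bench; +x is the pushing direction, towards the plunger; z up. An aluminium housing at jig x 55 to 85 mm (50 mm wide, 34 mm above the plate) carries the plunger. Otherwise only the pins, the plunger and four flat 3 mm screw heads 10 mm from the plate's edges stand on it
- pins: the hard stop: two dark steel pins, round topped, 10 mm diameter, 30 mm above the plate, at jig x 35 mm, jig y +18 and -18 mm. Origin: that of the jig. The drum meets both when its axis is at point seat. There the fingers have room at the drum's sides (closing along jig y, across the push); one at the drum's front would meet the pins and plunger
- seat (a point): point on the plate's upper face (12 mm above the bench), on the jig's middle line at jig x 10 mm: where the centre of the clock's underside is when the clock is home
- load (a point): point on the plate's upper face at jig x -40 mm, on the middle line, centre of the drawn white ring: a good place to stand the clock first, with 30 mm free between drum and plunger tip
- plunger_tip (a point): foremost point of the plunger's red tip (rod 12 mm diameter, axis 18 mm above the plate); with the plunger out it is 10 mm nearer the loading side than the home drum's front, at jig x 26 mm
- plunger (a joint): travel of the sprung plunger in m: 0 fully out, 0.010 when the clock is home on the pins, at most 0.016. The spring pushes the clock back with 2.4 N at 0 and 6.4 N at 0.010, and throws it back if it is let go. Push with some 16 to 23 N in all at the end: friction on the plate can take 6 N or more and a few must bear on the pins
- tin: bystander: closed round aluminium tin, 54 mm diameter, 48 mm high; origin centre of underside. It may stand in any of three places on the paper, as may the clock and the loupe
- loupe: bystander: green eyeglass loupe, 36 mm diameter at the foot, 34 mm high; origin centre of underside
- bottle: bystander: white dropper bottle with a yellow band, 32 mm diameter, 75 mm high, beyond the middle of the bench; origin centre of underside
Things that resemble listed ones, but are neither listed nor needed, are in the scene too. What is shaped like the clock but pink or purple is not meant.

How it is judged:
By the outcome, as a careful person would: the job done as asked, in the order asked, and still so for the second after the job is handed in, while the arm keeps its last pose, push and grip.
It also fails if it takes over 48 s, if anything falls off the work surface, if the arm or the gripper's body presses on something with over 40 N, if the wrist force passes 120 N, or if a joint passes its speed limit or range.

## Working session

There is one attempt and no reset: what is moved stays moved. The work goes in short steps, Python scripts to look and compute and a shell command to move; the robot and the scene stay as the last step left them, time stands still between calls to the robot, and variables do not carry over. Pictures are saved under pics/ and viewed, at most 10 in all, crops included, and the job is handed in when it is done.

```bash
mkdir -p pics
cat > h.py <<'E'
import numpy as np, cv2
from station import sense, grab_frame, get_calibration
def ray(c,u,v):
    K=np.array(c["camera_matrix"]);R=np.array(c["R"]);t=np.array(c["t"])
    d=np.array([(u-K[0,2])/K[0,0],(v-K[1,2])/K[1,1]]);s=d.copy()
    for _ in range(20): s=d/(1+c["k1"]*(s@s))
    return -R.T@t, R.T@np.array([s[0],s[1],1])
def onz(c,u,v,z):
    o,d=ray(c,u,v); return (o+d*(z-o[2])/d[2])[:2]
def proj(c,X):
    K=np.array(c["camera_matrix"]);p=np.array(c["R"])@np.array(X)+np.array(c["t"]);s=p[:2]/p[2]
    s=s*(1+c["k1"]*(s@s)); return K[0,0]*s[0]+K[0,2],K[1,1]*s[1]+K[1,2]
E
python3 - <<'E'
from h import *
s=sense();print(s)
for n in("top","scene"):
    f=grab_frame(n);cv2.imwrite(f"pics/{n}0.png",f[:,:,::-1]);c=get_calibration(n);print(n,-np.array(c["R"]).T@np.array(c["t"]),c["k1"])
E
```

```text
{'time_s': 0.0, 'joint_positions': array([-1.26801519e+00,  2.76583608e-01,  1.50609895e+00,  9.78365819e-06,
        1.36072522e+00, -1.20977187e-01]), 'qvel': array([ 0.00114977,  0.00067642,  0.00127555, -0.00073218,  0.00033503,
       -0.00038167]), 'joint_torque': array([ 1.35682178e-03, -4.04589164e+01, -2.37230980e+01,  7.03237485e-02,
        3.43853887e-02, -1.44340302e-04]), 'eef_pos': array([ 0.2362838 , -0.52362336,  0.22342485]), 'tcp_rot': array([-3.13979195e+00, -2.28548271e-04,  4.23756065e-01]), 'ft_force': array([ 0.04055809, -0.04718042, -0.29484752]), 'wrist_torque': array([-0.01863433,  0.02634124, -0.02716656]), 'finger_force': 0.0, 'width': 0.09415757728236873}
top [0.45504478 0.08144813 0.82941618] 0.03566692086285876
scene [0.89337172 0.62376544 0.77063579] -0.11007565779557413
```

View pics/top0.png

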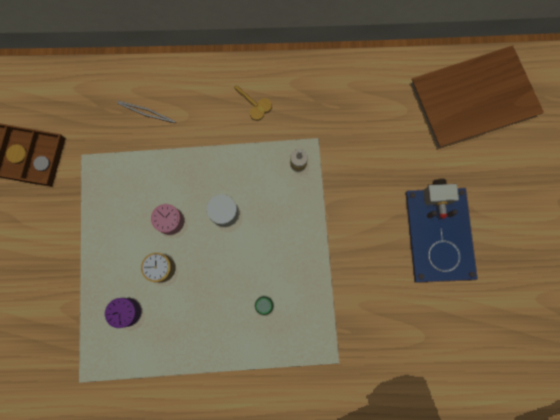

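View pics/scene0.png

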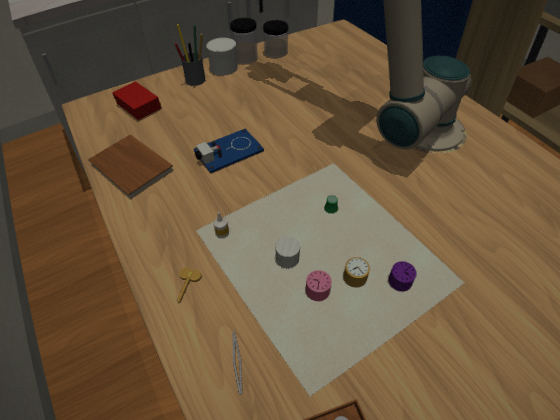

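The top view shows three drum-shaped things. At (156,267) is a brass rim with a white dial and black hands, (166,219) is pink and (121,313) is purple, so only the first fits. The tin is at (222,210), the loupe at (264,305) and the bottle at (299,160). The jig is at (441,235), its plunger towards the image top, and the ring at (444,256).

Run:
```python
from h import *
c=get_calibration("top");f=cv2.imread("pics/top0.png");hsv=cv2.cvtColor(f,cv2.COLOR_BGR2HSV)
a=cv2.resize(f[220:320,90:210],None,fx=3.2,fy=3.2,interpolation=cv2.INTER_CUBIC)
b=cv2.resize(f[170:290,395:490],None,fx=4,fy=4,interpolation=cv2.INTER_CUBIC)
o=np.zeros((480,780,3),np.uint8);o[:a.shape[0],:384]=a;o[:480,390:770]=b[:, :380]
cv2.imwrite("pics/crop.png",np.clip(o*1.6,0,255).astype(np.uint8))
# dial
roi=np.zeros(f.shape[:2],np.uint8);cv2.circle(roi,(156,267),24,255,-1)
m=((hsv[...,1]>110)*255).astype(np.uint8)&roi   # brass
cs=max(cv2.findContours(m,0,2)[0],key=cv2.contourArea);print("brass",cv2.boundingRect(cs),cv2.minEnclosingCircle(cs))
# dial: inside brass ring
fill=np.zeros_like(m);cv2.drawContours(fill,[cs],-1,255,-1)
d=fill&((hsv[...,1]<70)&(hsv[...,2]>90)).astype(np.uint8)*255
d=cv2.morphologyEx(d,cv2.MORPH_OPEN,np.ones((2,2)))
cd=max(cv2.findContours(d,0,2)[0],key=cv2.contourArea);e=cv2.minEnclosingCircle(cd);print("dial",e,"world",onz(c,*e[0],.04))
# jig
j=cv2.inRange(hsv,(100,90,20),(125,255,255));j[:,:390]=0;j=cv2.morphologyEx(j,cv2.MORPH_CLOSE,np.ones((9,9)))
cj=max(cv2.findContours(j,0,2)[0],key=cv2.contourArea);r=cv2.minAreaRect(cj);bx=cv2.boxPoints(r)
W=np.array([onz(c,*p,.012) for p in bx]);print(bx,W,[np.linalg.norm(W[i]-W[i-1]) for i in range(4)],W.mean(0))
# red tip
rm=cv2.inRange(hsv,(0,120,60),(8,255,255))|cv2.inRange(hsv,(172,120,60),(180,255,255));rm[:,:400]=0;rm[:180]=0
ys,xs=np.nonzero(rm);print("red",xs.mean(),ys.mean(),onz(c,xs.mean(),ys.mean(),.030),len(xs))
```

```text
brass (153, 254, 19, 28) ((157.7142791748047, 267.5714416503906), 14.232156753540039)Traceback (most recent call last):
  File "<stdin>", line 15, in <module>
ValueError: max() iterable argument is empty
```

View pics/crop.png

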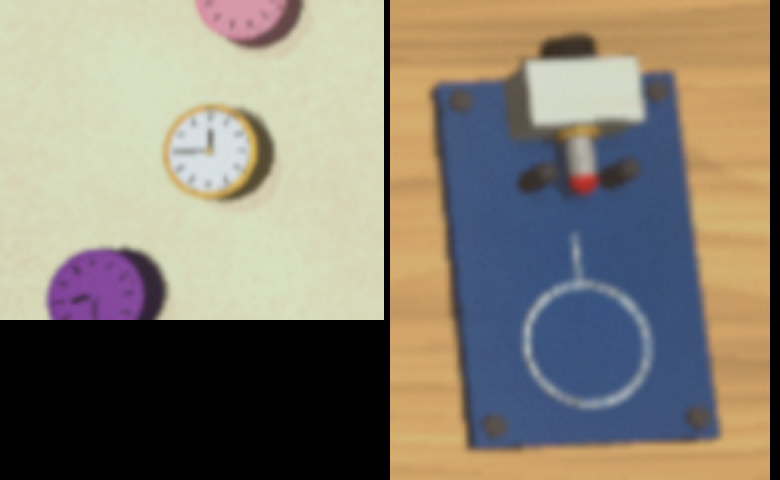

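The crop confirms it: brass drum with a white dial at about (156,267). The jig plate, ring, pins and red tip are all clear.

Run:
```python
from h import *
c=get_calibration("top");f=cv2.imread("pics/top0.png");hsv=cv2.cvtColor(f,cv2.COLOR_BGR2HSV).astype(int)
print("clock",onz(c,156,267.2,.04), "r", np.linalg.norm(onz(c,141.4,267.2,.04)-onz(c,170.8,267.2,.04)))
P=[((x-390)/4+395,y/4+170) for x,y in [(435,85),(673,72),(720,437),(470,447)]]
W=np.array([onz(c,*p,.012) for p in P]);print(W,[np.linalg.norm(W[i]-W[i-1]) for i in range(4)],W.mean(0))
m=((hsv[...,1]<110)&(hsv[...,2]>80)).astype(np.uint8);m[:238]=0;m[275:]=0;m[:,:425]=0;m[:,464:]=0
ys,xs=np.nonzero(m);e=cv2.fitEllipse(np.c_[xs,ys].astype(np.float32));L=onz(c,*e[0],.012);print("ring",e,L)
ax=(W[0]+W[1]-W[2]-W[3]);y=np.arctan2(ax[1],ax[0]);ux=np.array([np.cos(y),np.sin(y)]);print("yaw",np.degrees(y),"centre from ring",L+.04*ux)
tip=onz(c,(584-390)/4+395,193/4+170,.030);print("tip",tip,(tip-W.mean(0))@ux,(tip-W.mean(0))@[-ux[1],ux[0]])
for n,p in dict(tin=(222,210),loupe=(264,305),pink=(166,219),purple=(121,313)).items(): print(n,onz(c,*p,.04))
```

```text
clock [0.51353706 0.29976773] r 0.05187874105008652
[[ 0.64768759 -0.15737547]
 [ 0.65123571 -0.26683264]
 [ 0.48320554 -0.27162607]
 [ 0.48047195 -0.16102443]] [np.float64(0.16725544555511307), np.float64(0.10951466183040602), np.float64(0.16809852784070925), np.float64(0.11063541808654104)] [ 0.5656502  -0.21421465]
ring ((443.83612060546875, 255.50265502929688), (29.53633689880371, 31.810575485229492), 131.18919372558594) [ 0.52667778 -0.21618581]
yaw 1.4425581366657103 centre from ring [ 0.5666651  -0.21517882]
tip [ 0.59206248 -0.21479315] 0.0263893459063149 -0.0012432373836402649
tin [0.61396742 0.18342295]
loupe [0.44432297 0.11010358]
pink [0.59962735 0.28422763]
purple [0.43586635 0.35790798]
```

```bash
python3 -m creep '[{"dp":[28,-30,0],"roll":0.1},{"dp":[56,-60,0],"roll":0.2},{"dp":[84,-90,0],"roll":0.3},{"dp":[112,-120,0],"roll":0.399},{"dp":[140,-150,0],"roll":0.399},{"dp":[168,-180,0],"roll":0.399},{"dp":[196,-210,0],"roll":0.399},{"dp":[224,-240,0],"roll":0.399},{"dp":[252,-270,0],"roll":0.399},{"dp":[280,-300,0],"roll":0.399},{"dp":[308,-330,0],"roll":0.399},{"dp":[320,-345,0],"roll":0.399}]' 0
cat > to.py <<'E'
import sys; from h import *
s=sense();y=s["tcp_rot"][2];p=s["eef_pos"];d=np.array([float(a) for a in sys.argv[1:4]])-p
print("dp",1000*(d[0]*np.cos(y)+d[1]*np.sin(y)),1000*(d[0]*np.sin(y)-d[1]*np.cos(y)),-1000*d[2],"rpy",s["tcp_rot"],"p",p,"F",s["ft_force"],"t",s["time_s"])
E
python3 to.py .5135 .2998 .2
```

```text
time_s: 1.1
eef_pos: [0.3866, -0.0741, 0.2242]
tcp_rot: [-3.139, -0.001, 0.028]
ft_force: [-0.4, -0.5, -0.0]
width: 0.0939
finger_force: 0.0
dp 137.19617320462385 -370.26947057347206 24.16174203893323 rpy [-3.13945510e+00 -5.55326881e-04  2.75911071e-02] p [ 0.38657089 -0.07411346  0.22416174] F [-0.38318726 -0.52036735 -0.00390859] t 1.1
```

```bash
python3 -m creep '[{"dp":[12,-34,0],"roll":0},{"dp":[25,-68,0],"roll":0},{"dp":[38,-102,0],"roll":0},{"dp":[51,-136,0],"roll":0},{"dp":[64,-170,0],"roll":0},{"dp":[77,-204,5],"roll":0},{"dp":[90,-238,10],"roll":0},{"dp":[103,-272,15],"roll":0},{"dp":[116,-306,20],"roll":0},{"dp":[129,-340,24],"roll":0},{"dp":[137,-372,24],"roll":0},{"dp":[137,-372,24],"roll":0}]'
python3 -m creep '[{"dp":[0,0,0],"roll":0},{"dp":[0,0,0],"roll":0}]' >/dev/null
python3 - <<'E'
from h import *
c=get_calibration("wrist");f=grab_frame("wrist");cv2.imwrite("pics/w1.png",f[:,:,::-1])
print(-np.array(c["R"]).T@np.array(c["t"]),proj(c,[.5135,.2998,.04]))
E
python3 to.py .5135 .2998 .024
```

```text
time_s: 2.1
eef_pos: [0.515, 0.3027, 0.1988]
tcp_rot: [-3.138, 0.0, 0.029]
ft_force: [0.0, -0.3, -0.3]
width: 0.0939
finger_force: 0.0
[0.58801855 0.29928732 0.35840808] (np.float64(276.6451473460008), np.float64(198.2090562451093))
dp 0.1521767103567377 -3.659333562966632 175.94064967580016 rpy [3.14041163e+00 1.05805828e-03 2.43850576e-02] p [0.51343709 0.29613804 0.19994065] F [0.24925854 0.89149854 0.00435417] t 2.3167
```

View pics/w1.png

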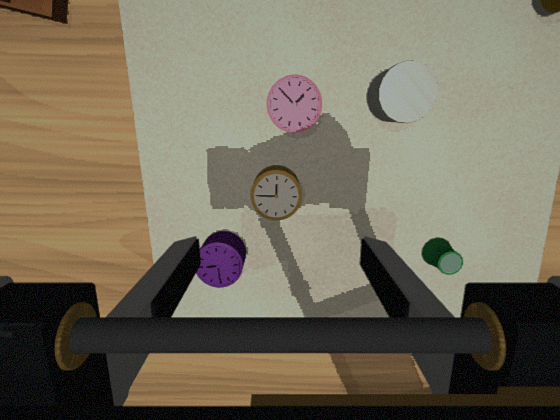

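The wrist view shows the clock's dial at about (276,194), close to the projected (277,198). Pink is at (295,103) and purple at (220,265), both clear of the fingers. I'll measure it exactly now that the arm has settled.

```bash
cat > clk.py <<'E'
from h import *
import sys
c=get_calibration("wrist");f=grab_frame("wrist")[:,:,::-1].copy();h=float(sys.argv[1])
u,v=proj(c,[float(sys.argv[2]),float(sys.argv[3]),h]);g=cv2.medianBlur(cv2.cvtColor(f,cv2.COLOR_BGR2GRAY),3)
hsv=cv2.cvtColor(f,cv2.COLOR_BGR2HSV);m=cv2.inRange(hsv,(8,120,40),(28,255,255))
k=np.zeros_like(m);cv2.circle(k,(int(u),int(v)),38,255,-1);m&=k
m=cv2.morphologyEx(m,cv2.MORPH_CLOSE,np.ones((3,3)))
cs,hi=cv2.findContours(m,cv2.RETR_CCOMP,cv2.CHAIN_APPROX_NONE)
print("pred",u,v)
for q,hh in zip(cs,hi[0]):
    if hh[3]>=0 and cv2.contourArea(q)>200:
        e=cv2.fitEllipse(q);print("dial",e,onz(c,*e[0],h))
    elif cv2.contourArea(q)>200: print("outer",cv2.boundingRect(q))
E
python3 -m creep '[{"dp":[0,0,0],"roll":0},{"dp":[0,0,0],"roll":0},{"dp":[0,0,0],"roll":0},{"dp":[0,0,0],"roll":0}]'
python3 clk.py .04 .5135 .2998; python3 to.py .5135 .2998 .024
```

```text
time_s: 2.65
eef_pos: [0.5141, 0.2965, 0.2006]
tcp_rot: [-3.142, -0.0, 0.024]
ft_force: [0.2, 0.5, 0.3]
width: 0.0939
finger_force: 0.0
pred 276.7433135952372 198.95533127006394
outer (251, 166, 51, 55)
dial ((275.9483947753906, 196.1087188720703), (44.90010070800781, 46.02254867553711), 92.00084686279297) [0.5163999 0.3006595]
dp -0.484586014893491 -3.179969210809985 176.5043006633025 rpy [-3.14157758e+00 -3.63808778e-04  2.39844636e-02] p [0.51406071 0.29663257 0.2005043 ] F [-0.15547104  0.19173618  0.02550489] t 2.7
```

```bash
python3 -m creep '[{"dp":[1,-3.7,25],"roll":0},{"dp":[1,-3.7,50],"roll":0},{"dp":[1,-3.7,75],"roll":0},{"dp":[1,-3.7,100],"roll":0},{"dp":[1,-3.7,120],"roll":0},{"dp":[1,-3.7,140],"roll":0},{"dp":[1,-3.7,155],"roll":0},{"dp":[1,-3.7,165],"roll":0},{"dp":[1,-3.7,172],"roll":0},{"dp":[1,-3.7,176],"roll":0},{"dp":[1,-3.7,176],"roll":0},{"dp":[1,-3.7,176],"roll":0}]'
python3 -m creep '[{"dp":[0,0,0],"roll":0},{"dp":[0,0,0],"roll":0},{"dp":[0,0,0],"roll":0},{"dp":[0,0,0],"roll":0},{"dp":[0,0,0],"roll":0},{"dp":[0,0,0],"roll":0},{"dp":[0,0,0],"roll":0},{"dp":[0,0,0],"roll":0},{"dp":[0,0,0],"roll":0},{"dp":[0,0,0],"roll":0}]' 0.6 25
python3 to.py .515 .3003 .024
```

```text
time_s: 3.7
eef_pos: [0.5154, 0.3011, 0.0248]
tcp_rot: [-3.141, -0.001, 0.025]
ft_force: [0.2, -0.1, 0.8]
width: 0.0938
finger_force: 0.0
time_s: 4.53
eef_pos: [0.5149, 0.3008, 0.0243]
tcp_rot: [3.141, -0.0, 0.025]
ft_force: [-0.4, 0.1, 0.3]
width: 0.0515
finger_force: 25.0
dp 0.05256078097384768 0.5319701834088779 0.3065894892218743 rpy [ 3.14134426e+00 -6.00827557e-05  2.49056924e-02] p [0.51493421 0.3008305  0.02430659] F [-0.44917773  0.09436297  0.34842931] t 4.5333
```

```bash
python3 -m creep '[{"dp":[0,0,-15],"roll":0},{"dp":[0,0,-40],"roll":0},{"dp":[0,0,-70],"roll":0},{"dp":[0,0,-100],"roll":0},{"dp":[0,0,-125],"roll":0},{"dp":[0,10,-130],"roll":0},{"dp":[0,30,-130],"roll":0},{"dp":[0,60,-130],"roll":0},{"dp":[0,95,-130],"roll":0},{"dp":[0,130,-130],"roll":0},{"dp":[0,165,-130],"roll":0},{"dp":[0,200,-130],"roll":0}]' - 45
python3 -m creep '[{"dp":[0,35,0],"roll":0},{"dp":[0,70,0],"roll":0},{"dp":[0,105,0],"roll":0},{"dp":[0,140,0],"roll":0},{"dp":[0,175,0],"roll":0},{"dp":[0,210,0],"roll":0},{"dp":[0,240,0],"roll":0},{"dp":[0,270,0],"roll":0},{"dp":[0,295,0],"roll":0},{"dp":[0,310,0],"roll":0},{"dp":[0,316,0],"roll":0},{"dp":[0,316,0],"roll":0}]'
python3 -m creep '[{"dp":[0,0,0],"roll":0},{"dp":[0,0,0],"roll":0},{"dp":[0,0,0],"roll":0},{"dp":[0,0,0],"roll":0}]' >/dev/null
python3 to.py .5267 -.2162 .08
python3 - <<'E'
from h import *
c=get_calibration("wrist");f=grab_frame("wrist");cv2.imwrite("pics/w2.png",f[:,:,::-1])
print("tcp",sense()["eef_pos"],"seat",proj(c,[.5767,-.2149,.012]),"tip",proj(c,[.5927,-.2145,.03]))
E
```

```text
time_s: 5.53
eef_pos: [0.5182, 0.0988, 0.1524]
tcp_rot: [3.141, 0.003, 0.025]
ft_force: [1.1, 0.1, -2.1]
width: 0.0515
finger_force: 45.0
time_s: 6.53
eef_pos: [0.5269, -0.2156, 0.1531]
tcp_rot: [-3.14, 0.002, 0.023]
ft_force: [-0.0, 0.1, -1.5]
width: 0.0508
finger_force: 45.0
dp -1.141814072658386 2.519981106504657 74.40636601428822 rpy [-3.14138045e+00 -1.12914577e-04  2.64200829e-02] p [ 0.52777485 -0.21365074  0.15440637] F [-0.3291666   0.25207637 -2.89869584] t 6.8667
tcp [ 0.5278233  -0.21389063  0.15446137] seat (np.float64(282.9954629574065), np.float64(150.60583675309493)) tip (np.float64(283.3001969559224), np.float64(133.25069473988583))
```

View pics/w2.png

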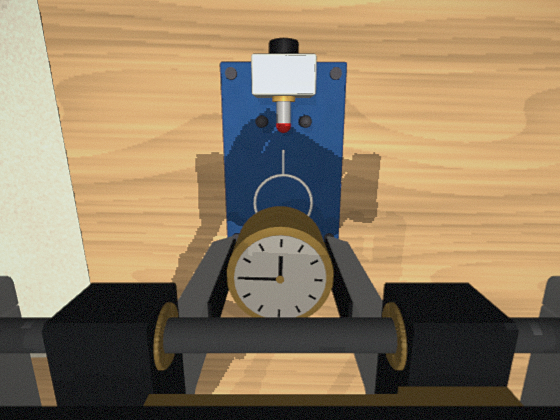

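The clock hangs level in the grip, dial centre (280,280). Beyond it are the ring (283,200), the line (283,160), the red tip (283,127), the pins at (262,122) and (305,122), and the housing (284,74).

Run:
```python
from h import *
c=get_calibration("wrist");f=cv2.imread("pics/w2.png");hsv=cv2.cvtColor(f,cv2.COLOR_BGR2HSV);s=sense();p=s["eef_pos"]
# plate edges on left/right between rows 85 and 225
b=cv2.inRange(hsv,(100,110,20),(128,255,255))
L=[];R=[]
for r in range(85,195,4):
    x=np.nonzero(b[r,200:370])[0]+200;L.append((x.min()-.5,r));R.append((x.max()+.5,r))
ln=[]
for n,E in(("L",L),("R",R)):
    W=np.array([onz(c,*q,.012) for q in E]);k=np.polyfit(W[:,0],W[:,1],1);k=np.polyfit(*W[abs(np.polyval(k,W[:,0])-W[:,1])<.0015].T,1);ln.append(k);print(n,np.degrees(np.arctan(k[0])),np.polyval(k,.5767))
k=(ln[0]+ln[1])/2
print("mid y at load/seat",np.polyval(k,.5267),np.polyval(k,.5767),"width",np.polyval(ln[0]-ln[1],.55))
# far edge row at columns away from housing
for x in(228,240,328,342):
    y=np.nonzero(b[:,x])[0].min();print("far",onz(c,x,y-.5,.012))
# ring
m=cv2.inRange(hsv,(0,0,100),(180,100,255));m[:180]=0;m[212:]=0;m[:,:250]=0;m[:,318:]=0
ys,xs=np.nonzero(m);W=np.array([onz(c,x,y,.012) for x,y in zip(xs,ys)])
A=np.c_[2*W,np.ones(len(W))];q=np.linalg.lstsq(A,(W**2).sum(1),rcond=None)[0];print("ring",q[:2],"r",np.sqrt(q[2]+q[:2]@q[:2]))
rm=cv2.inRange(hsv,(0,140,60),(8,255,255))|cv2.inRange(hsv,(172,140,60),(180,255,255));rm[150:]=0;ys,xs=np.nonzero(rm);print("tip",xs.mean(),ys.max(),onz(c,xs.mean(),ys.max()+.5,.030))
# dial white
d=cv2.inRange(hsv,(0,0,110),(180,90,255));d[:225]=0;d[325:]=0;d[:,:225]=0;d[:,335:]=0
d=cv2.morphologyEx(d,cv2.MORPH_CLOSE,np.ones((9,9)));q=max(cv2.findContours(d,0,2)[0],key=cv2.contourArea);e=cv2.fitEllipse(cv2.convexHull(q))
for h in(.014,.018): w=onz(c,*e[0],p[2]+h);print("dial",e,w-p[:2])
```

```text
L 1.3613057203142709 -0.16127391440431138
R 1.6054478647773396 -0.26869457382441997
mid y at load/seat -0.2162790297516899 -0.2149842441143657 width 0.10753450683529034
far [ 0.65043968 -0.16611281]
far [ 0.65071991 -0.17632257]
far [ 0.65276496 -0.2512064 ]
far [ 0.65230181 -0.2631801 ]
ring [ 0.52770532 -0.21633599] r 0.026873386916692537
tip 283.03478260869565 132 [ 0.5933753  -0.21449789]
dial ((279.6401672363281, 276.9763488769531), (83.9767837524414, 92.05333709716797), 88.70991516113281) [0.00162263 0.00054096]
dial ((279.6401672363281, 276.9763488769531), (83.9767837524414, 92.05333709716797), 88.70991516113281) [0.00363067 0.00059615]
```

```bash
python3 -m creep '[{"dp":[-1.3,2.5,15],"roll":0},{"dp":[-1.3,2.5,35],"roll":0},{"dp":[-1.3,2.5,55],"roll":0},{"dp":[-1.3,2.5,75],"roll":0},{"dp":[-1.3,2.5,90],"roll":0},{"dp":[-1.3,2.5,100],"roll":0},{"dp":[-1.3,2.5,106],"roll":0},{"dp":[-1.3,2.5,106],"roll":0},{"dp":[-1.3,2.5,106],"roll":0},{"dp":[-1.3,2.5,106],"roll":0},{"dp":[-1.3,2.5,106],"roll":0},{"dp":[-1.3,2.5,106],"roll":0}]'
python3 to.py .526 -.2165 .0363
```

```text
time_s: 7.92
eef_pos: [0.527, -0.2178, 0.0492]
tcp_rot: [3.141, -0.002, 0.025]
ft_force: [-0.4, -0.1, -2.4]
width: 0.0515
finger_force: 45.0
dp -1.0077124162834359 -1.3177385207128545 12.86605007555705 rpy [ 3.14057784e+00 -1.56600784e-03  2.48087588e-02] p [ 0.52704009 -0.21779234  0.04916605] F [-0.37258003 -0.13460651 -2.41101911] t 7.9167
```

```bash
python3 -m creep '[{"dp":[-1,-1.2,3],"roll":0},{"dp":[-1,-1.2,6],"roll":0},{"dp":[-1,-1.2,9],"roll":0},{"dp":[-1,-1.2,11],"roll":0},{"dp":[-1,-1.2,12],"roll":0},{"dp":[-1,-1.2,12.5],"roll":0},{"dp":[-1,-1.2,12.5],"roll":0},{"dp":[-1,-1.2,12.5],"roll":0},{"dp":[-1,-1.2,12.5],"roll":0}]'
for i in 1 2; do python3 -m creep '[{"dp":[0,0,0.3],"roll":0},{"dp":[0,0,0.3],"roll":0},{"dp":[0,0,0.3],"roll":0}]' | grep -E 'eef|ft'; done; python3 to.py .526 -.2165 .0363
```

```text
time_s: 8.67
eef_pos: [0.5252, -0.2161, 0.0363]
tcp_rot: [-3.142, 0.0, 0.025]
ft_force: [-2.3, 1.6, 5.5]
width: 0.0514
finger_force: 45.0
eef_pos: [0.5251, -0.2161, 0.0363]
ft_force: [-2.8, 2.0, 8.1]
eef_pos: [0.5251, -0.2161, 0.0363]
ft_force: [-3.7, 2.1, 9.6]
dp 0.8414747537406098 0.39402654614251376 -0.030773373017156658 rpy [3.14157664e+00 2.31546458e-04 2.48554485e-02] p [ 0.52514899 -0.21612701  0.03626923] F [-3.69971197  2.0798471   9.60205965] t 9.1667
```

```bash
python3 -m creep '[{"dp":[0,0,-0.8],"roll":0},{"dp":[0,0,-0.8],"roll":0},{"dp":[0,0,-0.8],"roll":0}]' | grep ft
python3 -m creep '[{"dp":[0,0,0],"roll":0},{"dp":[0,0,0],"roll":0},{"dp":[0,0,0],"roll":0},{"dp":[0,0,0],"roll":0}]' 0.3
python3 to.py .526 -.2165 .0363
python3 - <<'E'
from h import *
c=get_calibration("wrist");f=grab_frame("wrist");cv2.imwrite("pics/w3.png",f[:,:,::-1])
print("dial pred",proj(c,[.527,-.2163,.052]),"at tcp",proj(c,[.5252,-.2161,.052]))
E
```

```text
ft_force: [-1.6, 1.3, 4.8]
time_s: 9.75
eef_pos: [0.5257, -0.2165, 0.0357]
tcp_rot: [3.141, -0.0, 0.025]
ft_force: [-0.2, 0.7, -0.2]
width: 0.0658
finger_force: 0.0
dp 0.31900765827910155 0.052821753435354814 -0.6126716124802423 rpy [ 3.14138095e+00 -2.56625526e-04  2.47451432e-02] p [ 0.52567978 -0.21645509  0.03568733] F [-0.24578445  0.66063716 -0.16904681] t 9.75
dial pred (np.float64(280.36120481649147), np.float64(279.81095958178537)) at tcp (np.float64(279.8453113753388), np.float64(283.2246968535915))
```

View pics/w3.png

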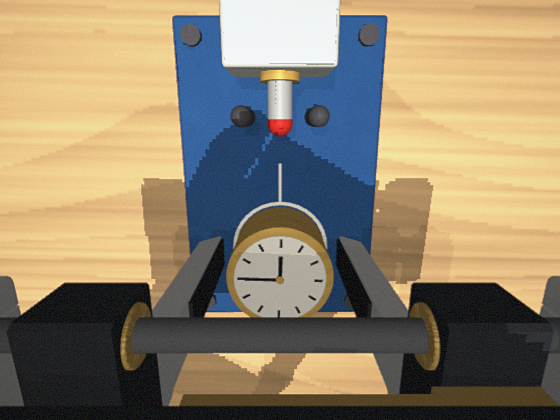

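The clock stands in the ring, dial centre (280,280), on the midline and well clear of the red tip at (280,127). I'll regrip it and slide.

```bash
python3 -m creep '[{"dp":[0,0,0],"roll":0},{"dp":[0,0,0],"roll":0},{"dp":[0,0,0],"roll":0},{"dp":[0,0,0],"roll":0},{"dp":[0,0,0],"roll":0}]' 0.6 58
python3 -m creep '[{"dp":[1,0,0.2],"roll":0},{"dp":[3,0,0.2],"roll":0},{"dp":[6,0,0.2],"roll":0},{"dp":[9,0,0.2],"roll":0},{"dp":[12,0,0.2],"roll":0},{"dp":[15,0,0.2],"roll":0},{"dp":[18,0,0.2],"roll":0},{"dp":[20,0,0.2],"roll":0},{"dp":[22,0,0.2],"roll":0},{"dp":[24,0,0.2],"roll":0},{"dp":[25,0,0.2],"roll":0},{"dp":[25,0,0.2],"roll":0}]'
```

```text
time_s: 10.22
eef_pos: [0.5255, -0.2164, 0.0359]
tcp_rot: [3.141, -0.0, 0.025]
ft_force: [0.3, 0.3, -1.6]
width: 0.0514
finger_force: 58.0
time_s: 11.22
eef_pos: [0.5507, -0.2156, 0.0359]
tcp_rot: [3.141, -0.0, 0.025]
ft_force: [-3.5, -0.3, 4.8]
width: 0.0513
finger_force: 58.0
```

```bash
python3 -m creep '[{"dp":[2,0,0],"roll":0},{"dp":[4,0,0],"roll":0},{"dp":[6,0,0],"roll":0},{"dp":[8,0,0],"roll":0},{"dp":[10,0,0],"roll":0},{"dp":[11,0,0],"roll":0},{"dp":[12,0,0],"roll":0},{"dp":[12,0,0],"roll":0}]'
python3 -m creep '[{"dp":[1,0,0],"roll":0},{"dp":[2,0,0],"roll":0},{"dp":[3,0,0],"roll":0},{"dp":[4,0,0],"roll":0},{"dp":[5,0,0],"roll":0},{"dp":[6,0,0],"roll":0},{"dp":[7,0,0],"roll":0},{"dp":[8,0,0],"roll":0},{"dp":[8,0,0],"roll":0}]'
```

```text
time_s: 11.88
eef_pos: [0.5625, -0.2154, 0.0359]
tcp_rot: [3.141, 0.0, 0.025]
ft_force: [-4.1, 0.1, 5.1]
width: 0.0512
finger_force: 58.0
time_s: 12.63
eef_pos: [0.5683, -0.2152, 0.0359]
tcp_rot: [-3.141, 0.004, 0.025]
ft_force: [-8.5, -1.3, 8.5]
width: 0.0511
finger_force: 58.0
```

```bash
python3 -m creep '[{"dp":[1,0,0],"roll":0},{"dp":[2,0,0],"roll":0},{"dp":[3,0,0],"roll":0},{"dp":[4,0,0],"roll":0},{"dp":[5,0,0],"roll":0},{"dp":[5,0,0],"roll":0},{"dp":[5,0,0],"roll":0}]'
python3 -m creep '[{"dp":[1,0,0],"roll":0},{"dp":[2,0,0],"roll":0},{"dp":[3,0,0],"roll":0},{"dp":[3,0,0],"roll":0},{"dp":[3,0,0],"roll":0}]'
```

```text
time_s: 13.22
eef_pos: [0.5721, -0.2151, 0.0359]
tcp_rot: [-3.141, 0.007, 0.026]
ft_force: [-10.3, -1.9, 9.5]
width: 0.0515
finger_force: 58.0
time_s: 13.63
eef_pos: [0.5744, -0.215, 0.036]
tcp_rot: [-3.141, 0.008, 0.026]
ft_force: [-10.7, -1.5, 11.2]
width: 0.0512
finger_force: 58.0
```

```bash
python3 -m creep '[{"dp":[0.5,0,-0.2],"roll":0},{"dp":[1,0,-0.4],"roll":0},{"dp":[1.5,0,-0.4],"roll":0},{"dp":[2,0,-0.4],"roll":0},{"dp":[2,0,-0.4],"roll":0},{"dp":[2,0,-0.4],"roll":0}]'
python3 -m creep '[{"dp":[0.5,0,0],"roll":0},{"dp":[1,0,0],"roll":0},{"dp":[1.5,0,0],"roll":0},{"dp":[1.5,0,0],"roll":0},{"dp":[1.5,0,0],"roll":0}]'
```

```text
time_s: 14.13
eef_pos: [0.5761, -0.215, 0.036]
tcp_rot: [-3.141, 0.009, 0.026]
ft_force: [-11.8, -1.1, 9.8]
width: 0.0512
finger_force: 58.0
time_s: 14.55
eef_pos: [0.5765, -0.2149, 0.036]
tcp_rot: [-3.141, 0.011, 0.026]
ft_force: [-13.9, -3.1, 11.2]
width: 0.0509
finger_force: 58.0
```

```bash
python3 -m creep '[{"dp":[0.5,0,0],"roll":0},{"dp":[1,0,0],"roll":0},{"dp":[1.5,0,0],"roll":0},{"dp":[1.5,0,0],"roll":0},{"dp":[1.5,0,0],"roll":0}]'
python3 -m creep '[{"dp":[0.4,0,0],"roll":0},{"dp":[0.8,0,0],"roll":0},{"dp":[0.8,0,0],"roll":0},{"dp":[0.8,0,0],"roll":0}]'
```

```text
time_s: 14.97
eef_pos: [0.5766, -0.2149, 0.0361]
tcp_rot: [-3.141, 0.014, 0.027]
ft_force: [-17.3, -3.2, 12.7]
width: 0.0515
finger_force: 58.0
time_s: 15.3
eef_pos: [0.5767, -0.2149, 0.0361]
tcp_rot: [-3.141, 0.015, 0.027]
ft_force: [-19.2, -3.3, 13.3]
width: 0.0511
finger_force: 58.0
```

Run:
```python
from h import *
c=get_calibration("wrist");w=grab_frame("wrist");f=grab_frame("scene");print(sense()["ft_force"])
print("dial at seat pred",proj(c,[.5772,-.2149,.052]))
a=w[60:340,140:420,::-1];b=cv2.resize(f[110:190,180:280,::-1],None,fx=4.5,fy=4.5,interpolation=cv2.INTER_CUBIC)
o=np.zeros((560,800,3),np.uint8);a=cv2.resize(a,(350,350));o[:350,:350]=a;o[:360,350:800]=b;cv2.imwrite("pics/f1.png",o)
```

```text
[-18.12350218  -2.35655046  14.23361769]
dial at seat pred (np.float64(280.52108100074315), np.float64(281.3941455871766))
```

View pics/f1.png

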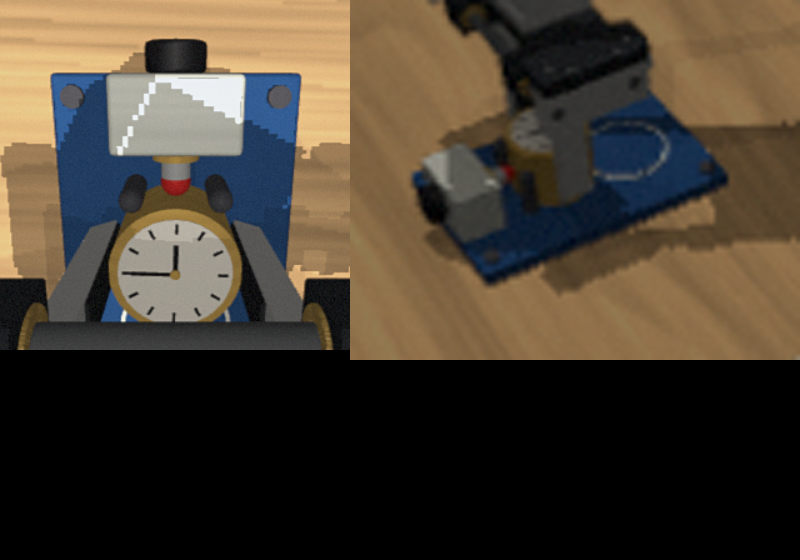

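The clock is home: its drum touches both pins, the red tip is pushed in against its front and it is on the midline. The tool leans about 0.8°, so I'll ease the grip slightly so the drum can settle flat, then firm it again.

```bash
python3 -m creep '[{"dp":[0,0,0.2],"roll":0},{"dp":[0,0,0.2],"roll":0},{"dp":[0,0,0.2],"roll":0},{"dp":[0,0,0.2],"roll":0}]' - 40
python3 -m creep '[{"dp":[0,0,0],"roll":0},{"dp":[0,0,0],"roll":0},{"dp":[0,0,0],"roll":0},{"dp":[0,0,0],"roll":0},{"dp":[0,0,0],"roll":0},{"dp":[0,0,0],"roll":0}]' - 55
```

```text
time_s: 15.73
eef_pos: [0.5767, -0.215, 0.0361]
tcp_rot: [-3.141, 0.015, 0.027]
ft_force: [-18.0, -3.5, 14.4]
width: 0.0513
finger_force: 40.0
time_s: 16.23
eef_pos: [0.5767, -0.215, 0.0361]
tcp_rot: [-3.141, 0.015, 0.027]
ft_force: [-17.0, -2.3, 15.0]
width: 0.0518
finger_force: 55.0
```

```bash
python3 -m creep '[{"dp":[0.4,0,0],"roll":0},{"dp":[0.8,0,0],"roll":0},{"dp":[0.8,0,0],"roll":0},{"dp":[0.8,0,0],"roll":0},{"dp":[0.8,0,0],"roll":0},{"dp":[0.8,0,0],"roll":0},{"dp":[0.8,0,0],"roll":0},{"dp":[0.8,0,0],"roll":0}]'
python3 -m creep '[{"dp":[0,0,0],"roll":0},{"dp":[0,0,0],"roll":0},{"dp":[0,0,0],"roll":0},{"dp":[0,0,0],"roll":0},{"dp":[0,0,0],"roll":0},{"dp":[0,0,0],"roll":0}]'
```

```text
time_s: 16.9
eef_pos: [0.5767, -0.215, 0.0361]
tcp_rot: [-3.141, 0.016, 0.027]
ft_force: [-19.5, -3.9, 17.1]
width: 0.0512
finger_force: 55.0
time_s: 17.4
eef_pos: [0.5767, -0.2149, 0.0361]
tcp_rot: [-3.141, 0.016, 0.027]
ft_force: [-20.1, -2.7, 16.3]
width: 0.0512
finger_force: 55.0
```

Push is a steady 20 N, the tool no longer moves forward, and the clock is home on the pins.

```bash
python3 -c "from station import job_done; print(job_done())"
```

```text
the job is handed in; nothing more can be done
None
```

The brass clock is home against both stop pins with the plunger pressed in, and I handed the job in still gripping it with a steady push of about 20 N; the tool leaned about 0.9° under load, so the clock may be up to that far off flat.

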